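# Lay out a pipe run on the setting-out board

### The arm

A 7-joint arm with a two-finger parallel gripper is mounted at the origin on the work surface. World frame = base frame: x ahead of the robot, y to its left, z up, the work surface at z = 0. Lengths are in m, angles in rad, forces in N, time in s.
With the tool pointing down it reaches from about 0.425 to 0.925 m from the base axis. Payload 6.8 kg.
Tool frame: the origin (TCP) lies between the finger pads; the fingertips stand 11 mm ahead of it and the grasp point (between the pads) lies 8 mm behind it; z points along the fingers, y is the line along which they close (so a half turn about z gives the same grasp; the last joint's range is limited). The gripper opens to 85 mm and grips with 20 to 120 N. Pads are 22 mm wide; open, the fingers measure 114 mm over their backs; the gripper's body (76 mm by 85 mm) begins 54 mm behind the grasp point. The pads swing forward as they close: fully open they stand 13 mm farther back than shut.
Start: joints at [-1.306, 0.477, 0.022, 1.555, -0.011, 1.109, -0.083], TCP at [0.246, 0.629, 0.242] pointing down, gripper open.
Joint ranges: [-2.96, 2.96], [-0.34, 2.1], [-1.41, 1.46], [0.24, 2.44], [-1.37, 4.51], [0.17, 1.92], [-2.96, 2.96]. Speed limits (rad/s): [2.39, 2.39, 3.14, 3.14, 3.14, 3.14, 3.14].

### API

Orientations are given as a rotation vector (axis times angle).
In Python, from bench import r gives the robot as it stands.
- The arm moves only by the tool send_rows, never from a script. Its argument "deltas" is a list of rows, each an object of numbers: "dx", "dy", "dz": the shift along the world's x, y, z in mm; "rx", "ry", "rz": the turn, a rotation vector about the world's x, y, z in degrees. A call has 1 to 5 rows; each row is the pose to reach, as a shift and turn from the pose commanded when the call began; what a row does not reach only later rows make up. A row lasts 1/12 s, in which the tool goes at most 41.7 mm and 7.16 degrees, less where a joint would pass 70% of its speed; a pose out of reach is approached as far as the arm can. A call with a gripper value outside its range is refused whole. "jaw" is the finger opening in mm, from 0 to 85.4, set as the call begins (left out, the last holds). The fingers move at their own pace and stop on an object; "newtons" is the grip in N (left out, the last holds). Time passes only in rows, so rows that repeat a pose let the fingers close. It gives the time, the measured TCP pose, the force, the opening and the grip force at its end, in the units of the state.
- r.get_obs(): the state, without advancing time (a new reading comes with each control period).
- r.grab_frame(name): name is "scene" or "top" or "wrist"; returns a dict with "frame" (400x640x3 uint8, blue, green, red), "z_map" (400x640 float32, m along the optical axis (not along the pixel's ray), 0 where there is no reading), "vertical_fov" (degrees; the focal length in pixels is half the picture's height over the tangent of half this angle, whatever the lens; pixels are square), "cx", "cy" (the principal point, pixels), "distortion" ([k1, k2, p1, p2, k3] as OpenCV has them; the pictures are not rectified), "xyz" and "orientation" of the camera in the world. Camera axes: x right, y down, z forward; pixel columns grow to the right and rows downward; lengths in m; the calibration is good to about 2 mm. A picture is of the moment at which its call begins.
- r.hand_in(): hands the job in; it is judged then, once.
The state is a dict: "clock": time; "joints": joint angles; "qvel": joint speeds; "tau": joint torques, N m; "tcp_pos": TCP position; "orientation": TCP orientation; "contact_force": force on the tool from outside, world axes, zero at the start; "moment": the same for the moment, N m; "grip_width": finger opening in m; "gripper_force": force on a finger pad.
Only numpy, scipy, OpenCV 4.12 (cv2) and the standard library are available. Lean on these libraries where they do the work, as an engineer would, in place of code of your own. Each camera call takes 0.05 s, during which the arm holds its last target. There are 200 camera calls.

### The job

Lay out the grey fittings on the plywood board, each standing upright and centred on a pencilled cross: the tee on the cross next to the valve with its side branch square to the long pencil line (pointing to either side of the line), the flange adaptor on the cross midway between valve and copper pipe stub, and the straight coupling on the cross next to the copper pipe stub. Then stand the reducer, wide end down, centred on top of the flange adaptor. Leave the elbow, the tape roll and the small carton where they are, and let go of everything.

Things in the scene. Friction and masses are not known exactly. Their poses are not given: they have to be found in the camera images.
- board: Fixed plywood setting-out board lying on the bench, 150 (its x) x 500 (its y) x 12 mm thick. Origin: centre of its underside, so its top is 12 mm above the origin. A pencil line runs along its y axis through the middle, with three crosses on it: at y = -100, 0 and +100 mm (x = 0), each with a 110 mm long cross stroke along the board's x. The valve and the pipe stub stand at the two ends of the line, at y = +200 and -200 mm, either way round.
- valve: Brass gate valve with a round red handwheel (70 mm across), fixed on the board at one end of the pencil line; 76 mm long along the line, 70 mm foot plate, 109 mm high over the board. Origin: on the pencil line, centre of its foot, on the board's top. The nearest cross is 100 mm away towards the board's middle.
- stub: Upright copper pipe stub, 54 mm diameter, on a square 70 mm steel foot plate, 90 mm high over the board, fixed at the other end of the pencil line. Origin: on the pencil line, centre of its foot, on the board's top. The nearest cross is 100 mm away towards the board's middle.
- tee_mid (a point): Loose grey plastic tee standing upright on one end: vertical round run 50 mm diameter (53 mm over the lowest 20 mm), 110 mm high; one level side branch 36 mm diameter points along its +y, from the run's axis to 50 mm out, its centre line 50 mm and its top 68 mm above the foot. Point: on the run's axis, half-way up (55 mm above the foot); z up. It can be gripped across the run above the branch. 0.1 to 0.2 kg.
- flange_mid (a point): Loose grey plastic flange adaptor standing collar down: round collar 92 mm diameter and 14 mm thick, above it a plain round neck 56 mm diameter, whole height 70 mm, flat top. Point: on its axis, half-way up (35 mm above the foot); z up. Grip it by the neck. 0.14 to 0.28 kg.
- reducer_mid (a point): Loose grey plastic reducer standing wide end down: 56 mm diameter up to 25 mm height, tapering to 36 mm diameter at 45 mm, then straight 36 mm to the top at 80 mm. Point: on its axis, half-way up (40 mm above the foot); z up. Grip it by the narrow end. 0.07 to 0.14 kg.
- coupling_mid (a point): Loose grey plastic straight coupling, an upright round sleeve of 56 mm diameter and 90 mm high, with a thin bead (60 mm) at mid height, no branch and no collar. Point: on its axis, half-way up (45 mm above the foot); z up. 0.09 to 0.18 kg.
- elbow: Bystander to leave alone: loose grey plastic right-angle elbow lying flat, about 78 x 78 mm, 48 mm high. Origin: near its middle, on the bench.
- tape: Bystander to leave alone: loose roll of yellow tape lying flat, 80 mm diameter, 56 mm hole, 30 mm high. Origin: centre of its underside.
- carton: Bystander to leave alone: small loose cardboard box 70 (x) x 55 (y) x 45 mm high. Origin: centre of its underside.
Things that resemble listed ones, but are neither listed nor needed, are in the scene too. Leave any green or purple look-alike of the part that bears reducer_mid alone.

How it is judged:
At the end, for the whole second after the job is handed in: All stand upright, at rest: tee and coupling within 15 mm of the line and of 100 mm from valve (tee) or stub (coupling), branch within 0.3 rad of square; flange adaptor within 15 mm of the middle cross along and across; reducer on it, axes within 10 mm. Heights within 6 mm (x of tee_mid in the frame of board between -0.015 and 0.015 m and horizontal distance between tee_mid and valve between 0.085 and 0.115 m and x of coupling_mid in the frame of board between -0.015 and 0.015 m and horizontal distance between coupling_mid and stub between 0.085 and 0.115 m and x of flange_mid in the frame of board between -0.015 and 0.015 m and y of flange_mid in the frame of board between -0.015 and 0.015 m and horizontal distance between reducer_mid and flange_mid below 0.01 m and z of tee_mid in the frame of board between 0.061 and 0.073 m and angle between each of tee_mid, flange_mid, coupling_mid, reducer_mid's own z axis and vertical below 0.1 rad and z of flange_mid in the frame of board between 0.041 and 0.053 m and z of coupling_mid in the frame of board between 0.051 and 0.063 m and z of reducer_mid in the frame of board between 0.116 and 0.128 m and angle between the y axis of tee_mid and the x axis of board, either way round below 0.3 rad and linear speed of each of tee, flange, reducer, coupling below 0.02 m/s); the robot touches nothing.
It fails at once if the elbow is moved by more than 30 mm (distance of elbow from where it was at the start of the episode above 0.03 m).
It fails at once if the tape is moved by more than 30 mm (distance of tape from where it was at the start of the episode above 0.03 m).
It fails at once if the carton is moved by more than 30 mm (distance of carton from where it was at the start of the episode above 0.03 m).
It also fails if it takes over 112 s, if anything falls off the work surface, if the arm or the gripper's body presses on something with over 40 N, if the wrist force passes 120 N, or if a joint passes its speed limit or range.

## Working session

There is one attempt and no reset: what is moved stays moved. The work goes in short steps, Python scripts to look and compute and a tool call to move; the robot and the scene stay as the last step left them, time stands still between calls to the robot, and variables do not carry over. Pictures are saved under pics/ and viewed, at most 14 in all, crops included, and the job is handed in when it is done.

Besides the shell and the picture viewer there is one more tool, called after ">>>" by a JSON object that holds its "fn" and its "kwargs". send_rows: Moves the arm, as the interface text tells. Its arguments: {"type":"object","properties":{"deltas":{"type":"array","items":{"type":"object","properties":{"dx":{"type":"number"},"dy":{"type":"number"},"dz":{"type":"number"},"rx":{"type":"number"},"ry":{"type":"number"},"rz":{"type":"number"}}}},"jaw":{"type":"number"},"newtons":{"type":"number"}},"required":["deltas"]}

```bash
mkdir -p pics; cat > h.py <<'E'
import numpy as np, cv2, pickle
from scipy.spatial.transform import Rotation as R
def K(f):
    h=f["frame"].shape[0]; F=h/2/np.tan(np.radians(f["vertical_fov"])/2)
    return np.array([[F,0,f["cx"]],[0,F,f["cy"]],[0,0,1]])
def RM(f):
    o=np.array(f["orientation"]); return (R.from_rotvec(o) if o.size==3 else R.from_quat(o)).as_matrix()
def rays(f,px):
    u=cv2.undistortPoints(np.array(px,float).reshape(-1,1,2),K(f),np.array(f["distortion"],float))[:,0]
    return np.c_[u,np.ones(len(u))]
def onplane(f,px,z):
    d=rays(f,px)@RM(f).T; o=np.array(f["xyz"]); return o+d*((z-o[2])/d[:,2])[:,None]
def cloud(f):
    h,w=f["z_map"].shape; g=np.stack(np.meshgrid(np.arange(w),np.arange(h)),-1).reshape(-1,2)
    P=rays(f,g)*f["z_map"].reshape(-1,1); return (P@RM(f).T+np.array(f["xyz"])).reshape(h,w,3)
def grab(n,tag):
    from bench import r
    f=r.grab_frame(n); pickle.dump(f,open(f"pics/{tag}.pkl","wb")); cv2.imwrite(f"pics/{tag}.png",f["frame"]); return f
def load(tag): return pickle.load(open(f"pics/{tag}.pkl","rb"))
E
python3 - <<'E'
from h import *
for n in("top","scene"):
    f=grab(n,n+"0"); print(n,f["xyz"],f["orientation"],f["vertical_fov"],f["distortion"],(f["z_map"]>0).mean())
from bench import r
print(r.get_obs())
E
```

```text
top [0.36167718 0.02552564 0.99261928] [-2.15291908  2.1015352  -0.22950824] 54.86277584434787 [-0.07230401  0.          0.          0.          0.        ] 0.99587890625
scene [ 1.08204184 -0.78914708  0.75471064] [-2.09359504 -0.63318705  0.3324514 ] 55.30674526931401 [-0.05673319  0.          0.          0.          0.        ] 0.99597265625
{'clock': 0.1, 'joints': array([-1.30607626,  0.47772211,  0.02234171,  1.55634266, -0.01149902,
        1.10934589, -0.08309297]), 'qvel': array([ 0.0024606 , -0.0020504 ,  0.00229682, -0.00254557, -0.001205  ,
        0.00066005, -0.00051434]), 'tau': array([ 4.20767828e-03, -5.97766507e+01,  1.61374222e+00, -2.81957871e+01,
        1.28311824e-02,  5.09069388e-03, -3.34675622e-05]), 'tcp_pos': array([0.24568195, 0.62813592, 0.24142399]), 'orientation': array([-5.82159220e-01, -3.08698723e+00,  2.63729294e-03]), 'contact_force': array([ 0.62415207, -0.47564053, -0.54067187]), 'moment': array([ 0.00895764, -0.03726488,  0.01415592]), 'gripper_force': 0.0, 'grip_width': 0.08523192069006454}
```

View pics/top0.png

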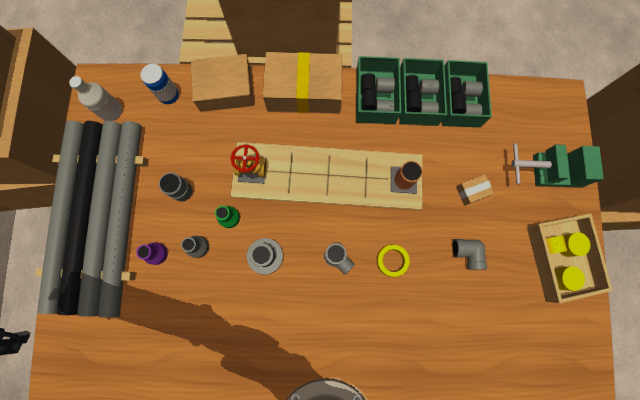

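View pics/scene0.png

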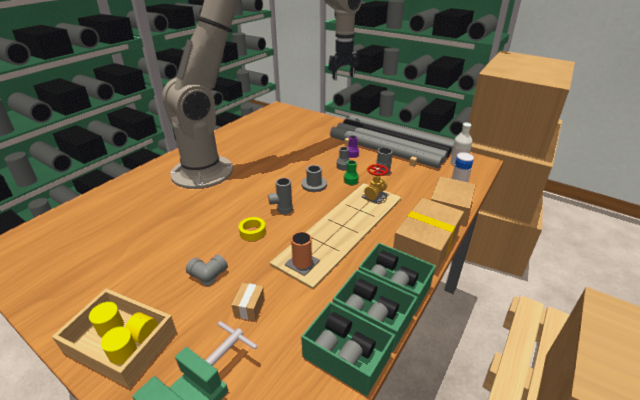

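The top view shows the board at (328,175), with the valve at its left end (246,160) and the stub at its right end (406,178). Candidates for the reducer: grey (195,246), green look-alike (227,216), purple look-alike (152,253). The grey one is the reducer. The others are the coupling at (176,187), the flange at (265,255) and the tee at (337,257) with its branch toward (347,267). The elbow, tape and carton are at (470,253), (393,260) and (476,189).

```bash
python3 - <<'E'
from h import *
f=load("top0"); P=cloud(f); im=f["frame"]
H,W=P.shape[:2]; V,U=np.mgrid[:H,:W]
print("bench z",np.median(P[300:330,250:450,2]))
def band(c,rad,z0,z1):
    return ((U-c[0])**2+(V-c[1])**2<rad**2)&(P[...,2]>z0)&(P[...,2]<z1)
for n,c,h,D in [("coupling",(176,187),.09,.056),("reducer",(195,246),.08,.036),("flange",(265,255),.07,.056),("tee",(337,257),.11,.05)]:
    m=band(c,22,h-.007,h+.01); p=P[m]
    (cx,cy),rr=cv2.minEnclosingCircle(p[:,:2].astype(np.float32))
    print(n,"z",p[:,2].mean().round(4),"mid",(np.percentile(p[:,:2],2,0)+np.percentile(p[:,:2],98,0))/2,"circ",(round(cx,4),round(cy,4)),"R",round(rr,4),"exp",D/2,len(p))
m=band((265,255),30,.008,.018); (cx,cy),rr=cv2.minEnclosingCircle(P[m][:,:2].astype(np.float32)); print("collar",cx,cy,rr)
m=band((340,260),30,.058,.075); p=P[m]; print("tee branch top pts",len(p),p.mean(0),np.percentile(p,[2,98],0))
# board
hsv=cv2.cvtColor(im,cv2.COLOR_BGR2HSV)
for c in [(310,190),(350,165),(440,230)]: print(c,hsv[c[1],c[0]],P[c[1],c[0],2])
m=((P[...,2]>.007)&(P[...,2]<.017)&(U>225)&(U<430)&(V>135)&(V<215)).astype(np.uint8)
m=cv2.morphologyEx(m,cv2.MORPH_OPEN,np.ones((3,3)))
p=P[m>0][:,:2].astype(np.float32); print("board",cv2.minAreaRect(p*1000))
# stub, valve
m=band((406,178),40,.095,.108);p=P[m];(cx,cy),rr=cv2.minEnclosingCircle(p[:,:2].astype(np.float32)); print("stub",cx,cy,rr,len(p))
red=(((hsv[...,0]<6)|(hsv[...,0]>174))&(hsv[...,1]>180)&(U<270)&(U>225)&(V>135)&(V<185)); p=P[red&(P[...,2]>.08)];(cx,cy),rr=cv2.minEnclosingCircle(p[:,:2].astype(np.float32)); print("wheel",cx,cy,rr,p[:,2].mean())
cv2.imwrite("pics/crop1.png",cv2.resize(im[130:285,130:430],None,fx=2.6,fy=2.6,interpolation=cv2.INTER_CUBIC))
E
```

```text
bench z -0.0002783363596883248
coupling z 0.0901 mid [0.57350088 0.39157011] circ (0.5743, 0.392) R 0.0275 exp 0.028 389
reducer z 0.0798 mid [0.42872983 0.33662515] circ (0.4289, 0.3372) R 0.0187 exp 0.018 192
flange z 0.07 mid [0.41066834 0.16274905] circ (0.4107, 0.1634) R 0.0283 exp 0.028 443
tee z 0.1102 mid [ 0.41589594 -0.01328496] circ (0.4158, -0.0129) R 0.0249 exp 0.025 371
collar 0.4110170602798462 0.16329218447208405 0.04630842059850693
tee branch top pts 150 [ 0.39092621 -0.0377599   0.06493501] [[ 0.37430637 -0.05579519  0.05853049]
 [ 0.41013244  0.00883186  0.07045929]]
(310, 190) [ 19 124 194] 0.015554710994956311
(350, 165) [ 19 123 193] 0.010350256451091222
(440, 230) [ 15 182 179] -0.0010004333761461925
board ((626.8215942382812, 7.8464202880859375), (500.6935119628906, 151.98965454101562), 87.70912170410156)
stub 0.6187030076980591 -0.19093410670757294 0.027320781722664833 390
wheel 0.5116519927978516 0.12394234538078308 0.17948311567306519 0.12346801556798918
```

View pics/crop1.png

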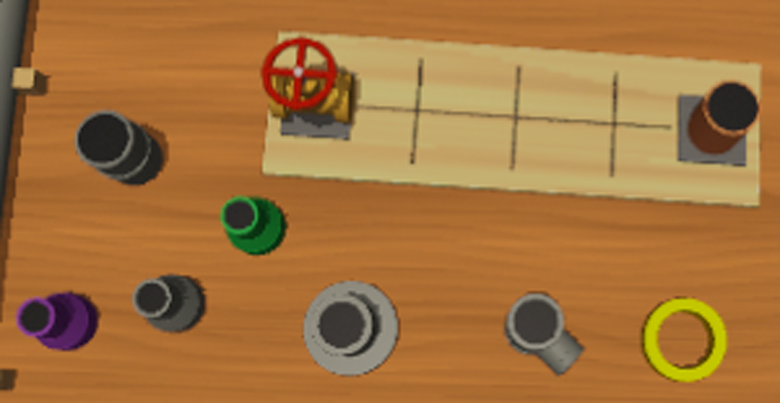

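>>> {"fn": "send_rows", "kwargs": {"deltas": [{"dx":27,"dy":-20,"dz":0,"rz":-5.9},{"dx":54,"dy":-40,"dz":0,"rz":-11.8},{"dx":82,"dy":-60,"dz":0,"rz":-17.7},{"dx":109,"dy":-80,"dz":0,"rz":-23.6},{"dx":136,"dy":-100,"dz":0,"rz":-29.5}], "jaw": 85, "newtons": 30}}

```text
$.deltas[0]: bad value
```

>>> {"fn": "send_rows", "kwargs": {"deltas": [{"dx":27,"dy":-20,"dz":0,"rz":-5.9},{"dx":54,"dy":-40,"dz":0,"rz":-11.8},{"dx":82,"dy":-60,"dz":0,"rz":-17.7},{"dx":109,"dy":-80,"dz":0,"rz":-23.6},{"dx":136,"dy":-100,"dz":0,"rz":-29.5}]}}

```text
$.deltas[0]: bad value
```

```bash
cat >> h.py <<'E'
def st():
    from bench import r
    o=r.get_obs(); M=R.from_rotvec(o["orientation"]).as_matrix()
    print("t",o["clock"],"tcp",(o["tcp_pos"]*1000).round(1),"closing deg",np.degrees(np.arctan2(M[1,1],M[0,1])).round(1),"toolz",M[:,2].round(3),"w",round(o["grip_width"]*1000,1),"gf",round(o["gripper_force"],1),"F",o["contact_force"].round(1),"j",o["joints"].round(2)); return o
E
python3 - <<'E'
from h import *
st()
f=load("top0"); P=cloud(f)
H,W=P.shape[:2]; V,U=np.mgrid[:H,:W]
d=P[...,:2]-[.4158,-.0129]; rr=np.hypot(d[...,0],d[...,1])
m=(rr>.030)&(rr<.056)&(P[...,2]>.045)&(P[...,2]<.072)
q=P[m]; print(m.sum(),(q.mean(0)*1000).round(1)); 
# ridge: highest pts
q=q[q[:,2]>np.percentile(q[:,2],70)]-[.4158,-.0129,0]; print("ridge ang",np.degrees(np.arctan2(q[:,1].mean(),q[:,0].mean())),q.mean(0))
q=P[m]-[.4158,-.0129,0];print("mean ang",np.degrees(np.arctan2(q[:,1].mean(),q[:,0].mean())))
# crosses by pixel -> board plane
c=np.array([(417,110),(517,117.5),(614,124)])/2.6+130
print(onplane(f,c,.012).round(4))
E
```

```text
t 0.1 tcp [245.7 628.1 241.4] closing deg 68.6 toolz [-0.    -0.002 -1.   ] w 85.2 gf 0.0 F [ 0.6 -0.5 -0.5] j [-1.31  0.48  0.02  1.56 -0.01  1.11 -0.08]
139 [388.9 -41.4  63.4]
ridge ang -131.1364718664143 [-0.02589073 -0.02964099  0.06777402]
mean ang -133.38483480939777
[[ 0.6299  0.1066  0.012 ]
 [ 0.6248  0.0053  0.012 ]
 [ 0.6208 -0.0932  0.012 ]]
```

>>> {"fn": "send_rows", "kwargs": {"deltas": [{"dx":27,"dy":-20,"dz":0,"rx":0,"ry":0,"rz":-5.9},{"dx":54,"dy":-40,"dz":0,"rx":0,"ry":0,"rz":-11.8},{"dx":82,"dy":-60,"dz":0,"rx":0,"ry":0,"rz":-17.7},{"dx":109,"dy":-80,"dz":0,"rx":0,"ry":0,"rz":-23.6},{"dx":136,"dy":-100,"dz":0,"rx":0,"ry":0,"rz":-29.5}], "jaw": 85, "newtons": 30}}

```text
clock: 0.52
tcp_pos: [0.3829, 0.5273, 0.2419]
orientation: [-1.356, -2.834, 0.001]
contact_force: [0.4, 0.7, -0.2]
grip_width: 0.0852
gripper_force: 0.0
```

>>> {"fn": "send_rows", "kwargs": {"deltas": [{"dx":32,"dy":-23,"dz":0,"rx":0,"ry":0,"rz":-6.9},{"dx":64,"dy":-46,"dz":0,"rx":0,"ry":0,"rz":-13.8},{"dx":96,"dy":-69,"dz":0,"rx":0,"ry":0,"rz":-20.7},{"dx":128,"dy":-92,"dz":0,"rx":0,"ry":0,"rz":-27.6},{"dx":160,"dy":-114,"dz":-10,"rx":0,"ry":0,"rz":-34.5}]}}

```text
clock: 0.93
tcp_pos: [0.544, 0.4137, 0.234]
orientation: [2.136, 2.303, 0.005]
contact_force: [0.8, 1.2, -0.1]
grip_width: 0.0848
gripper_force: 0.0
```

>>> {"fn": "send_rows", "kwargs": {"deltas": [{"dx":32,"dy":-22,"dz":-10,"rx":0,"ry":0,"rz":-6.9},{"dx":32,"dy":-22,"dz":-40,"rx":0,"ry":0,"rz":-6.9},{"dx":32,"dy":-22,"dz":-70,"rx":0,"ry":0,"rz":-6.9}]}}

```text
clock: 1.18
tcp_pos: [0.5776, 0.3895, 0.1625]
orientation: [2.27, 2.168, 0.004]
contact_force: [-1.0, 1.9, -1.0]
grip_width: 0.0846
gripper_force: 0.0
```

```bash
python3 - <<'E'
from h import *
st(); f=grab("wrist","w1"); print(f["xyz"])
E
```

```text
t 1.1833 tcp [577.6 389.5 162.5] closing deg -2.6 toolz [ 0.004 -0.    -1.   ] w 84.6 gf 0.0 F [-1.   1.9 -1. ] j [-0.92  0.61  0.35  1.59 -0.24  0.98 -0.54]
[0.57995599 0.46320968 0.29307964]
```

View pics/w1.png

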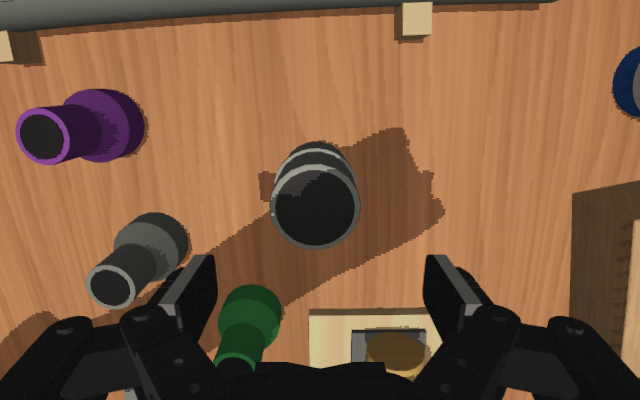

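The wrist view shows the coupling's rim centred at (315,205). The fingers straddle it, at (190,300) and (450,300). The grey reducer is at (110,287), with green at (245,320) and purple at (45,135).

```bash
python3 - <<'E'
from h import *
f=load("w1"); print(onplane(f,[(315,205)],.09), onplane(f,[(111,287)],.08))
P=cloud(f); d=P[180:230,260:370].reshape(-1,3); d=d[(d[:,2]>.084)&(d[:,2]<.096)]; print(cv2.minEnclosingCircle(d[:,:2].astype(np.float32)))
E
```

```text
[[0.57464623 0.39519368 0.09      ]] [[0.43031536 0.33865963 0.08      ]]
((0.5742784738540649, 0.3933330476284027), 0.02782965824007988)
```

>>> {"fn": "send_rows", "kwargs": {"deltas": [{"dx":-3,"dy":3,"dz":-30,"rx":0,"ry":0,"rz":0},{"dx":-3,"dy":3,"dz":-60,"rx":0,"ry":0,"rz":0},{"dx":-3,"dy":3,"dz":-85,"rx":0,"ry":0,"rz":0},{"dx":-3,"dy":3,"dz":-100,"rx":0,"ry":0,"rz":0}]}}

```text
clock: 1.57
tcp_pos: [0.5688, 0.3954, 0.0595]
orientation: [-2.263, -2.178, 0.007]
contact_force: [-1.1, 0.2, 0.6]
grip_width: 0.085
gripper_force: 0.0
```

>>> {"fn": "send_rows", "kwargs": {"deltas": [{"dx":0,"dy":0,"dz":0,"rx":0,"ry":0,"rz":0},{"dx":0,"dy":0,"dz":0,"rx":0,"ry":0,"rz":0},{"dx":0,"dy":0,"dz":0,"rx":0,"ry":0,"rz":0},{"dx":0,"dy":0,"dz":0,"rx":0,"ry":0,"rz":0},{"dx":0,"dy":0,"dz":0,"rx":0,"ry":0,"rz":0}], "jaw": 45}}

```text
clock: 1.98
tcp_pos: [0.5718, 0.3963, 0.0642]
orientation: [2.265, 2.177, 0.004]
contact_force: [-0.4, 0.4, 2.0]
grip_width: 0.0556
gripper_force: 35.2
```

```bash
python3 -c "
from h import *
st()"
```

```text
t 1.9833 tcp [571.8 396.3  64.2] closing deg -2.3 toolz [ 0.002  0.002 -1.   ] w 55.6 gf 35.2 F [-0.4  0.4  2. ] j [-0.9   0.72  0.31  1.64 -0.28  0.82 -0.52]
```

>>> {"fn": "send_rows", "kwargs": {"deltas": [{"dx":0,"dy":0,"dz":20,"rx":0,"ry":0,"rz":0},{"dx":0,"dy":0,"dz":55,"rx":0,"ry":0,"rz":0},{"dx":0,"dy":0,"dz":95,"rx":0,"ry":0,"rz":0},{"dx":0,"dy":0,"dz":135,"rx":0,"ry":0,"rz":0},{"dx":0,"dy":-10,"dz":160,"rx":0,"ry":0,"rz":0}]}}

```text
clock: 2.4
tcp_pos: [0.5713, 0.3887, 0.2276]
orientation: [-2.261, -2.179, -0.01]
contact_force: [0.3, 2.2, -0.9]
grip_width: 0.0556
gripper_force: 35.2
```

>>> {"fn": "send_rows", "kwargs": {"deltas": [{"dx":2,"dy":-25,"dz":0,"rx":0,"ry":0,"rz":0},{"dx":5,"dy":-60,"dz":0,"rx":0,"ry":0,"rz":0},{"dx":8,"dy":-100,"dz":0,"rx":0,"ry":0,"rz":0},{"dx":12,"dy":-140,"dz":0,"rx":0,"ry":0,"rz":0},{"dx":16,"dy":-180,"dz":0,"rx":0,"ry":0,"rz":0}]}}

```text
clock: 2.82
tcp_pos: [0.5864, 0.2041, 0.2231]
orientation: [-2.264, -2.178, -0.001]
contact_force: [0.6, 0.1, -1.1]
grip_width: 0.0555
gripper_force: 35.1
```

>>> {"fn": "send_rows", "kwargs": {"deltas": [{"dx":5,"dy":-40,"dz":0,"rx":0,"ry":0,"rz":0},{"dx":10,"dy":-80,"dz":0,"rx":0,"ry":0,"rz":0},{"dx":15,"dy":-120,"dz":0,"rx":0,"ry":0,"rz":0},{"dx":20,"dy":-160,"dz":0,"rx":0,"ry":0,"rz":0},{"dx":25,"dy":-200,"dz":0,"rx":0,"ry":0,"rz":0}]}}

```text
clock: 3.23
tcp_pos: [0.6116, 0.0039, 0.2232]
orientation: [2.265, 2.177, 0.002]
contact_force: [0.7, -0.3, -0.9]
grip_width: 0.0554
gripper_force: 35.1
```

>>> {"fn": "send_rows", "kwargs": {"deltas": [{"dx":4,"dy":-40,"dz":0,"rx":0,"ry":0,"rz":0},{"dx":7,"dy":-75,"dz":0,"rx":0,"ry":0,"rz":0},{"dx":9,"dy":-95,"dz":-20,"rx":0,"ry":0,"rz":0},{"dx":9,"dy":-95,"dz":-55,"rx":0,"ry":0,"rz":0},{"dx":9,"dy":-95,"dz":-85,"rx":0,"ry":0,"rz":0}]}}

```text
clock: 3.65
tcp_pos: [0.6212, -0.092, 0.1377]
orientation: [2.268, 2.171, 0.003]
contact_force: [0.1, 2.2, -1.9]
grip_width: 0.0554
gripper_force: 35.1
```

>>> {"fn": "send_rows", "kwargs": {"deltas": [{"dx":0,"dy":0,"dz":-20,"rx":0,"ry":0,"rz":0},{"dx":0,"dy":0,"dz":-30,"rx":0,"ry":0,"rz":0},{"dx":0,"dy":0,"dz":-30,"rx":0,"ry":0,"rz":0},{"dx":0,"dy":0,"dz":-30,"rx":0,"ry":0,"rz":0}]}}

```text
clock: 3.98
tcp_pos: [0.6213, -0.0893, 0.1082]
orientation: [2.264, 2.177, 0.001]
contact_force: [0.5, 0.6, -1.5]
grip_width: 0.0555
gripper_force: 35.1
```

```bash
python3 -c "
from h import *
st();grab('top','t2')"
```

```text
t 3.9833 tcp [621.3 -89.3 108.2] closing deg -2.3 toolz [ 0.001  0.    -1.   ] w 55.5 gf 35.1 F [ 0.5  0.6 -1.5] j [-0.26  0.58  0.41  1.81 -0.31  0.82  0.27]
```

View pics/t2.png

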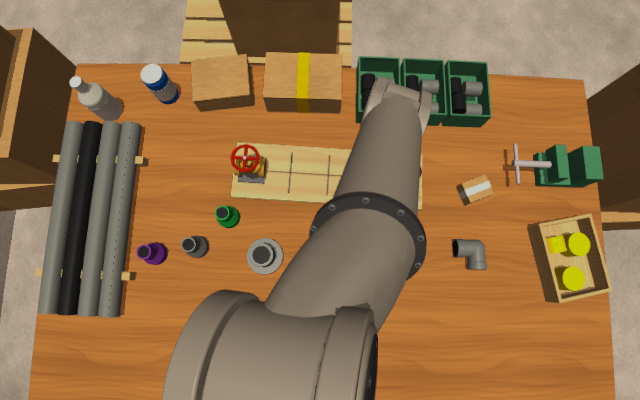

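The arm hides the cross in this view, but the state puts the coupling over it, so I'm lowering it.

>>> {"fn": "send_rows", "kwargs": {"deltas": [{"dx":0,"dy":0,"dz":-18,"rx":0,"ry":0,"rz":0},{"dx":0,"dy":0,"dz":-27,"rx":0,"ry":0,"rz":0},{"dx":0,"dy":0,"dz":-30,"rx":0,"ry":0,"rz":0},{"dx":0,"dy":0,"dz":-32,"rx":0,"ry":0,"rz":0},{"dx":0,"dy":0,"dz":-32,"rx":0,"ry":0,"rz":0}]}}

```text
clock: 4.45
tcp_pos: [0.6211, -0.0895, 0.0762]
orientation: [2.265, 2.177, 0.001]
contact_force: [-0.5, 0.8, -2.3]
grip_width: 0.0551
gripper_force: 34.9
```

>>> {"fn": "send_rows", "kwargs": {"deltas": [{"dx":0,"dy":0,"dz":-1,"rx":0,"ry":0,"rz":0},{"dx":0,"dy":0,"dz":-2,"rx":0,"ry":0,"rz":0},{"dx":0,"dy":0,"dz":-2,"rx":0,"ry":0,"rz":0}]}}

```text
clock: 4.7
tcp_pos: [0.622, -0.0896, 0.0754]
orientation: [2.264, 2.176, 0.003]
contact_force: [-1.9, 0.6, 8.2]
grip_width: 0.0553
gripper_force: 30.4
```

>>> {"fn": "send_rows", "kwargs": {"deltas": [{"dx":0,"dy":0,"dz":1,"rx":0,"ry":0,"rz":0},{"dx":0,"dy":0,"dz":1,"rx":0,"ry":0,"rz":0},{"dx":0,"dy":0,"dz":1,"rx":0,"ry":0,"rz":0},{"dx":0,"dy":0,"dz":1,"rx":0,"ry":0,"rz":0},{"dx":0,"dy":0,"dz":15,"rx":0,"ry":0,"rz":0}], "jaw": 80}}

```text
clock: 5.12
tcp_pos: [0.619, -0.0889, 0.0863]
orientation: [-2.262, -2.175, 0.005]
contact_force: [-0.3, 0.6, 0.2]
grip_width: 0.0802
gripper_force: 0.0
```

>>> {"fn": "send_rows", "kwargs": {"deltas": [{"dx":0,"dy":0,"dz":30,"rx":0,"ry":0,"rz":0},{"dx":0,"dy":0,"dz":70,"rx":0,"ry":0,"rz":0},{"dx":0,"dy":0,"dz":105,"rx":0,"ry":0,"rz":0},{"dx":-30,"dy":10,"dz":125,"rx":0,"ry":0,"rz":0},{"dx":-65,"dy":25,"dz":125,"rx":0,"ry":0,"rz":0}]}}

```text
clock: 5.53
tcp_pos: [0.5597, -0.0664, 0.2192]
orientation: [2.262, 2.168, 0.011]
contact_force: [-0.2, 0.6, 0.9]
grip_width: 0.0798
gripper_force: 0.0
```

>>> {"fn": "send_rows", "kwargs": {"deltas": [{"dx":-38,"dy":13,"dz":0,"rx":0,"ry":0,"rz":0},{"dx":-76,"dy":26,"dz":0,"rx":0,"ry":0,"rz":0},{"dx":-110,"dy":38,"dz":-10,"rx":0,"ry":0,"rz":0},{"dx":-141,"dy":51,"dz":-25,"rx":0,"ry":0,"rz":0},{"dx":-141,"dy":51,"dz":-35,"rx":0,"ry":0,"rz":0}]}}

```text
clock: 5.95
tcp_pos: [0.408, -0.0118, 0.1773]
orientation: [-2.259, -2.175, 0.003]
contact_force: [-0.5, 0.5, -0.7]
grip_width: 0.0802
gripper_force: 0.0
```

```bash
python3 -c "
from h import *
st();f=grab('wrist','w3')
P=cloud(f)
for n,z,c in (('tee',.11,(.4158,-.0129)),('coup',.102,(.6218,-.0925))):
  m=(abs(P[...,2]-z)<.006)&(np.hypot(P[...,0]-c[0],P[...,1]-c[1])<.045)
  if m.sum()>20: print(n,m.sum(),cv2.minEnclosingCircle(P[m][:,:2].astype(np.float32)))
"
```

```text
t 5.95 tcp [408.  -11.8 177.3] closing deg -2.2 toolz [-0.005  0.003 -1.   ] w 80.2 gf 0.0 F [-0.5  0.5 -0.7] j [-0.55  0.12  0.46  2.25 -0.08  0.79 -0.07]
tee 5183 ((0.41507500410079956, -0.011586643755435944), 0.025159364566206932)
coup 2921 ((0.6211584210395813, -0.09300100058317184), 0.028633540496230125)
```

View pics/w3.png

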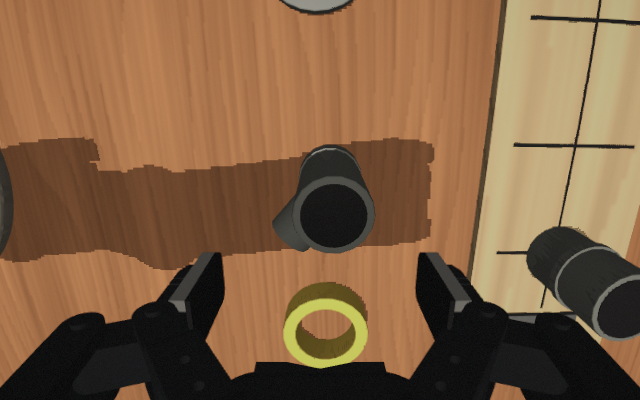

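The wrist view shows the tee's rim at (334,215) with its branch toward (290,235). The crosses are at (575,146) (middle) and (598,20) (valve side), and the coupling stands on its own cross.

```bash
python3 -c "
from h import *
f=load('w3');P=cloud(f);print(onplane(f,[(575,146),(598,20)],.012).round(4))
c=np.array([.4153,-.0125])
d=P[...,:2]-c; rr=np.hypot(*d.transpose(2,0,1))
m=(rr>.030)&(rr<.056)&(P[...,2]>.045)&(P[...,2]<.072)
q=d[m]; print(m.sum(),np.degrees(np.arctan2(q[:,1].mean(),q[:,0].mean())))
st()"
```

```text
[[0.6251 0.0078 0.012 ]
 [0.6301 0.1078 0.012 ]]
838 -142.6452955059677
t 6.0 tcp [410.5 -12.4 176.7] closing deg -2.1 toolz [-0.004  0.001 -1.   ] w 79.7 gf 0.0 F [ 0.1 -0.6 -0.6] j [-0.55  0.13  0.47  2.24 -0.08  0.79 -0.06]
```

>>> {"fn": "send_rows", "kwargs": {"deltas": [{"dx":5,"dy":0,"dz":-30,"rx":0,"ry":0,"rz":0},{"dx":5,"dy":0,"dz":-60,"rx":0,"ry":0,"rz":0},{"dx":5,"dy":0,"dz":-80,"rx":0,"ry":0,"rz":0},{"dx":5,"dy":0,"dz":-90,"rx":0,"ry":0,"rz":0}]}}

```text
clock: 6.33
tcp_pos: [0.4201, -0.0137, 0.0871]
orientation: [-2.265, -2.177, 0.002]
contact_force: [-0.8, -0.6, 0.3]
grip_width: 0.0803
gripper_force: 0.0
```

```bash
python3 -c "
from h import *
st()"
```

```text
t 6.3333 tcp [420.1 -13.7  87.1] closing deg -2.3 toolz [-0.001 -0.001 -1.   ] w 80.3 gf 0.0 F [-0.8 -0.6  0.3] j [-0.46  0.33  0.41  2.29 -0.24  0.56  0.09]
```

>>> {"fn": "send_rows", "kwargs": {"deltas": [{"dx":-3,"dy":1,"dz":0,"rx":0,"ry":0,"rz":0},{"dx":-3,"dy":1,"dz":0,"rx":0,"ry":0,"rz":0},{"dx":-3,"dy":1,"dz":0,"rx":0,"ry":0,"rz":0},{"dx":-3,"dy":1,"dz":0,"rx":0,"ry":0,"rz":0},{"dx":-3,"dy":1,"dz":0,"rx":0,"ry":0,"rz":0}], "jaw": 40}}

```text
clock: 6.75
tcp_pos: [0.4177, -0.0122, 0.0893]
orientation: [2.264, 2.176, 0.003]
contact_force: [-0.1, -0.1, 2.8]
grip_width: 0.0496
gripper_force: 31.5
```

>>> {"fn": "send_rows", "kwargs": {"deltas": [{"dx":0,"dy":0,"dz":0,"rx":0,"ry":0,"rz":0},{"dx":0,"dy":0,"dz":20,"rx":0,"ry":0,"rz":0},{"dx":0,"dy":0,"dz":55,"rx":0,"ry":0,"rz":0},{"dx":0,"dy":0,"dz":75,"rx":0,"ry":0,"rz":0},{"dx":0,"dy":0,"dz":75,"rx":0,"ry":0,"rz":0}]}}

```text
clock: 7.17
tcp_pos: [0.4196, -0.0122, 0.167]
orientation: [2.263, 2.174, 0.011]
contact_force: [0.4, 0.8, -1.2]
grip_width: 0.0495
gripper_force: 32.1
```

```bash
python3 -c "
from h import *
st()"
```

```text
t 7.1667 tcp [419.6 -12.2 167. ] closing deg -2.3 toolz [ 0.007  0.002 -1.   ] w 49.5 gf 32.1 F [ 0.4  0.8 -1.2] j [-0.55  0.16  0.48  2.24 -0.11  0.76 -0.04]
```

>>> {"fn": "send_rows", "kwargs": {"deltas": [{"dx":20,"dy":11,"dz":0,"rx":0,"ry":0,"rz":-5},{"dx":47,"dy":27,"dz":0,"rx":0,"ry":0,"rz":-10},{"dx":74,"dy":42,"dz":0,"rx":0,"ry":0,"rz":-15},{"dx":101,"dy":57,"dz":0,"rx":0,"ry":0,"rz":-20},{"dx":128,"dy":72,"dz":0,"rx":0,"ry":0,"rz":-25}]}}

```text
clock: 7.58
tcp_pos: [0.5456, 0.0606, 0.1626]
orientation: [-2.685, -1.63, 0.001]
contact_force: [0.3, -0.6, -1.7]
grip_width: 0.049
gripper_force: 32.0
```

>>> {"fn": "send_rows", "kwargs": {"deltas": [{"dx":27,"dy":15,"dz":0,"rx":0,"ry":0,"rz":-5},{"dx":54,"dy":30,"dz":0,"rx":0,"ry":0,"rz":-10},{"dx":75,"dy":42,"dz":0,"rx":0,"ry":0,"rz":-15},{"dx":83,"dy":47,"dz":0,"rx":0,"ry":0,"rz":-20},{"dx":83,"dy":47,"dz":0,"rx":0,"ry":0,"rz":-20}]}}

```text
clock: 8.0
tcp_pos: [0.6292, 0.109, 0.1619]
orientation: [2.925, 1.145, 0.0]
contact_force: [-0.6, 0.2, -0.7]
grip_width: 0.0494
gripper_force: 32.1
```

>>> {"fn": "send_rows", "kwargs": {"deltas": [{"dx":0,"dy":0,"dz":-20,"rx":0,"ry":0,"rz":0},{"dx":0,"dy":0,"dz":-45,"rx":0,"ry":0,"rz":0},{"dx":0,"dy":0,"dz":-55,"rx":0,"ry":0,"rz":0},{"dx":0,"dy":0,"dz":-55,"rx":0,"ry":0,"rz":0},{"dx":0,"dy":0,"dz":-55,"rx":0,"ry":0,"rz":0}]}}

```text
clock: 8.42
tcp_pos: [0.6271, 0.106, 0.1081]
orientation: [-2.925, -1.145, 0.002]
contact_force: [-0.4, -0.5, -0.8]
grip_width: 0.0492
gripper_force: 32.0
```

```bash
python3 -c "
from h import *
st(); f=grab('scene','s4'); g=grab('wrist','w4')
cv2.imwrite('pics/s4c.png',np.hstack([cv2.resize(f['frame'][120:320,230:480],(500,400)),g['frame'][::2,::2].repeat(1,0)[:200].repeat(2,0)[:, :300]]))"
```

```text
t 8.4167 tcp [627.1 106.  108.1] closing deg -47.2 toolz [-0.001 -0.    -1.   ] w 49.2 gf 32.0 F [-0.4 -0.5 -0.8] j [-0.65  0.62  0.54  1.79 -0.41  0.85 -0.74]
```

View pics/s4c.png

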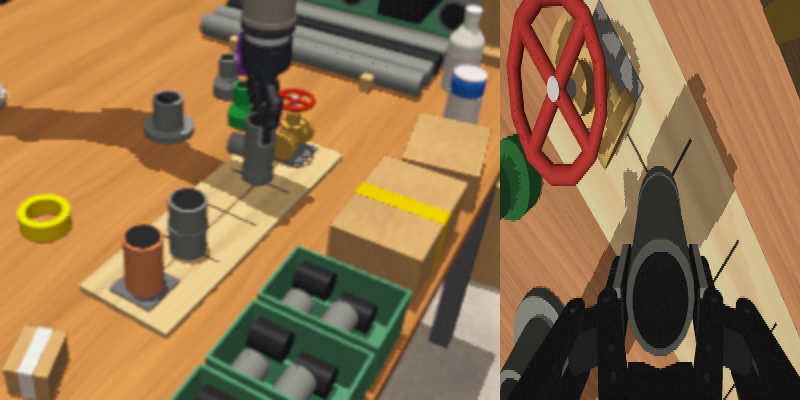

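The crop shows the tee over the valve-side cross (foot at (257,175)), with its branch square to the line toward the robot (238,145). The coupling is upright at (187,222), beside the stub.

>>> {"fn": "send_rows", "kwargs": {"deltas": [{"dx":2,"dy":1,"dz":-4,"rx":0,"ry":0,"rz":0},{"dx":2,"dy":1,"dz":-6,"rx":0,"ry":0,"rz":0},{"dx":2,"dy":1,"dz":-7,"rx":0,"ry":0,"rz":0},{"dx":2,"dy":1,"dz":-8,"rx":0,"ry":0,"rz":0},{"dx":2,"dy":1,"dz":-8,"rx":0,"ry":0,"rz":0}]}}

```text
clock: 8.93
tcp_pos: [0.6304, 0.1081, 0.1014]
orientation: [-2.925, -1.145, -0.002]
contact_force: [-1.4, 0.7, 5.4]
grip_width: 0.0491
gripper_force: 32.6
```

>>> {"fn": "send_rows", "kwargs": {"deltas": [{"dx":0,"dy":0,"dz":1,"rx":0,"ry":0,"rz":0},{"dx":0,"dy":0,"dz":1,"rx":0,"ry":0,"rz":0},{"dx":0,"dy":0,"dz":1,"rx":0,"ry":0,"rz":0},{"dx":0,"dy":0,"dz":1,"rx":0,"ry":0,"rz":0},{"dx":0,"dy":0,"dz":15,"rx":0,"ry":0,"rz":0}], "jaw": 80}}

```text
clock: 9.35
tcp_pos: [0.628, 0.1075, 0.1132]
orientation: [-2.925, -1.145, 0.007]
contact_force: [-0.2, 0.4, -0.9]
grip_width: 0.08
gripper_force: 0.0
```

>>> {"fn": "send_rows", "kwargs": {"deltas": [{"dx":0,"dy":0,"dz":35,"rx":0,"ry":0,"rz":0},{"dx":0,"dy":0,"dz":70,"rx":0,"ry":0,"rz":0},{"dx":-20,"dy":5,"dz":85,"rx":0,"ry":0,"rz":5},{"dx":-55,"dy":14,"dz":85,"rx":0,"ry":0,"rz":11},{"dx":-92,"dy":23,"dz":85,"rx":0,"ry":0,"rz":17}], "jaw": 85}}

```text
clock: 9.77
tcp_pos: [0.5388, 0.1303, 0.2026]
orientation: [2.72, 1.568, 0.007]
contact_force: [-0.8, 0.9, 0.3]
grip_width: 0.0848
gripper_force: 0.0
```

>>> {"fn": "send_rows", "kwargs": {"deltas": [{"dx":-37,"dy":9,"dz":0,"rx":0,"ry":0,"rz":6},{"dx":-74,"dy":19,"dz":-10,"rx":0,"ry":0,"rz":12},{"dx":-108,"dy":28,"dz":-25,"rx":0,"ry":0,"rz":18},{"dx":-127,"dy":32,"dz":-45,"rx":0,"ry":0,"rz":23},{"dx":-127,"dy":32,"dz":-55,"rx":0,"ry":0,"rz":28}]}}

```text
clock: 10.18
tcp_pos: [0.4058, 0.1631, 0.1445]
orientation: [-2.254, -2.184, 0.004]
contact_force: [-0.7, -0.4, -0.4]
grip_width: 0.085
gripper_force: 0.0
```

```bash
python3 -c "
from h import *
st();f=grab('wrist','w5')
P=cloud(f)
for n,z,c in (('fl',.07,(.411,.163)),('tee',.122,(.63,.107))):
  m=(abs(P[...,2]-z)<.006)&(np.hypot(P[...,0]-c[0],P[...,1]-c[1])<.045)
  if m.sum()>20: print(n,m.sum(),cv2.minEnclosingCircle(P[m][:,:2].astype(np.float32)))
"
```

```text
t 10.1833 tcp [405.8 163.1 144.5] closing deg -1.8 toolz [-0.004  0.    -1.   ] w 85.0 gf 0.0 F [-0.7 -0.4 -0.4] j [-0.89  0.24  0.42  2.21 -0.15  0.72 -0.4 ]
fl 6173 ((0.4103568196296692, 0.16415247321128845), 0.02825823798775673)
```

View pics/w5.png

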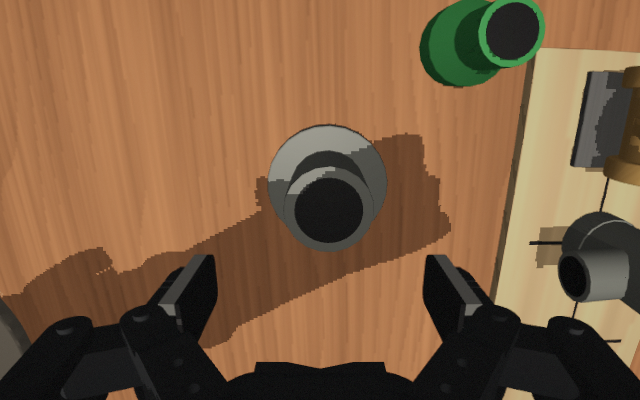

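The wrist view shows the flange neck at (328,208) between the fingers, and the tee upright at right (600,260) with its branch toward the robot. Descending on the neck.

>>> {"fn": "send_rows", "kwargs": {"deltas": [{"dx":2,"dy":1,"dz":-35,"rx":0,"ry":0,"rz":0},{"dx":2,"dy":1,"dz":-70,"rx":0,"ry":0,"rz":0},{"dx":2,"dy":1,"dz":-90,"rx":0,"ry":0,"rz":0},{"dx":2,"dy":1,"dz":-99,"rx":0,"ry":0,"rz":0},{"dx":2,"dy":1,"dz":-99,"rx":0,"ry":0,"rz":0}]}}

```text
clock: 10.65
tcp_pos: [0.4129, 0.163, 0.0455]
orientation: [-2.267, -2.175, 0.004]
contact_force: [-0.5, -0.9, -0.8]
grip_width: 0.0851
gripper_force: 0.0
```

>>> {"fn": "send_rows", "kwargs": {"deltas": [{"dx":0,"dy":0,"dz":0,"rx":0,"ry":0,"rz":0},{"dx":0,"dy":0,"dz":0,"rx":0,"ry":0,"rz":0},{"dx":0,"dy":0,"dz":0,"rx":0,"ry":0,"rz":0},{"dx":0,"dy":0,"dz":0,"rx":0,"ry":0,"rz":0},{"dx":0,"dy":0,"dz":0,"rx":0,"ry":0,"rz":0}], "jaw": 45, "newtons": 40}}

```text
clock: 11.07
tcp_pos: [0.4136, 0.1641, 0.0479]
orientation: [-2.265, -2.177, -0.004]
contact_force: [-2.2, 0.0, 6.4]
grip_width: 0.0552
gripper_force: 41.0
```

```bash
python3 -c "
from h import *
st()"
```

```text
t 11.0667 tcp [413.6 164.1  47.9] closing deg -2.3 toolz [ 0.002  0.002 -1.   ] w 55.2 gf 41.0 F [-2.2  0.   6.4] j [-0.79  0.44  0.32  2.26 -0.3   0.48 -0.27]
```

>>> {"fn": "send_rows", "kwargs": {"deltas": [{"dx":0,"dy":0,"dz":20,"rx":0,"ry":0,"rz":0},{"dx":0,"dy":0,"dz":50,"rx":0,"ry":0,"rz":0},{"dx":0,"dy":0,"dz":90,"rx":0,"ry":0,"rz":0},{"dx":0,"dy":0,"dz":125,"rx":0,"ry":0,"rz":0},{"dx":15,"dy":-11,"dz":135,"rx":0,"ry":0,"rz":0}]}}

```text
clock: 11.48
tcp_pos: [0.4284, 0.1552, 0.1867]
orientation: [-2.261, -2.18, -0.012]
contact_force: [0.9, 0.5, -0.8]
grip_width: 0.0551
gripper_force: 43.5
```

>>> {"fn": "send_rows", "kwargs": {"deltas": [{"dx":30,"dy":-22,"dz":0,"rx":0,"ry":0,"rz":0},{"dx":60,"dy":-44,"dz":0,"rx":0,"ry":0,"rz":0},{"dx":90,"dy":-67,"dz":0,"rx":0,"ry":0,"rz":0},{"dx":120,"dy":-89,"dz":0,"rx":0,"ry":0,"rz":0},{"dx":150,"dy":-111,"dz":0,"rx":0,"ry":0,"rz":0}]}}

```text
clock: 11.9
tcp_pos: [0.5792, 0.0406, 0.1826]
orientation: [2.264, 2.177, 0.003]
contact_force: [0.0, 0.8, -1.7]
grip_width: 0.0549
gripper_force: 43.5
```

>>> {"fn": "send_rows", "kwargs": {"deltas": [{"dx":25,"dy":-18,"dz":0,"rx":0,"ry":0,"rz":0},{"dx":47,"dy":-34,"dz":0,"rx":0,"ry":0,"rz":0},{"dx":47,"dy":-34,"dz":-30,"rx":0,"ry":0,"rz":0},{"dx":47,"dy":-34,"dz":-65,"rx":0,"ry":0,"rz":0},{"dx":47,"dy":-34,"dz":-95,"rx":0,"ry":0,"rz":0}]}}

```text
clock: 12.32
tcp_pos: [0.6254, 0.0073, 0.0862]
orientation: [2.265, 2.175, 0.003]
contact_force: [-0.6, 0.6, -1.9]
grip_width: 0.0551
gripper_force: 43.5
```

>>> {"fn": "send_rows", "kwargs": {"deltas": [{"dx":0,"dy":0,"dz":-10,"rx":0,"ry":0,"rz":0},{"dx":0,"dy":0,"dz":-15,"rx":0,"ry":0,"rz":0},{"dx":0,"dy":0,"dz":-15,"rx":0,"ry":0,"rz":0},{"dx":0,"dy":0,"dz":-15,"rx":0,"ry":0,"rz":0}]}}

```text
clock: 12.65
tcp_pos: [0.6261, 0.0077, 0.0732]
orientation: [2.264, 2.176, 0.003]
contact_force: [-0.4, -0.6, -0.4]
grip_width: 0.0552
gripper_force: 43.5
```

```bash
python3 -c "
from h import *
st()"
```

```text
t 12.65 tcp [626.1   7.7  73.2] closing deg -2.3 toolz [ 0.003  0.    -1.   ] w 55.2 gf 43.5 F [-0.4 -0.6 -0.4] j [-0.42  0.63  0.43  1.83 -0.37  0.76  0.16]
```

Foot should be about 13 mm above the board. Lowering in steps.

>>> {"fn": "send_rows", "kwargs": {"deltas": [{"dx":0,"dy":0,"dz":-6,"rx":0,"ry":0,"rz":0},{"dx":0,"dy":0,"dz":-10,"rx":0,"ry":0,"rz":0},{"dx":0,"dy":0,"dz":-12,"rx":0,"ry":0,"rz":0},{"dx":0,"dy":0,"dz":-13,"rx":0,"ry":0,"rz":0},{"dx":0,"dy":0,"dz":-13,"rx":0,"ry":0,"rz":0}]}}

```text
clock: 13.07
tcp_pos: [0.6252, 0.0078, 0.06]
orientation: [-2.265, -2.177, -0.002]
contact_force: [-5.2, 0.6, 10.8]
grip_width: 0.0552
gripper_force: 44.8
```

>>> {"fn": "send_rows", "kwargs": {"deltas": [{"dx":0,"dy":0,"dz":1,"rx":0,"ry":0,"rz":0},{"dx":0,"dy":0,"dz":1,"rx":0,"ry":0,"rz":0},{"dx":0,"dy":0,"dz":1,"rx":0,"ry":0,"rz":0},{"dx":0,"dy":0,"dz":1,"rx":0,"ry":0,"rz":0},{"dx":0,"dy":0,"dz":15,"rx":0,"ry":0,"rz":0}], "jaw": 80}}

```text
clock: 13.48
tcp_pos: [0.623, 0.0078, 0.0713]
orientation: [-2.263, -2.176, 0.006]
contact_force: [-1.5, -0.3, -0.7]
grip_width: 0.0797
gripper_force: 0.0
```

>>> {"fn": "send_rows", "kwargs": {"deltas": [{"dx":0,"dy":0,"dz":35,"rx":0,"ry":0,"rz":0},{"dx":0,"dy":0,"dz":75,"rx":0,"ry":0,"rz":0},{"dx":0,"dy":0,"dz":110,"rx":0,"ry":0,"rz":0},{"dx":-10,"dy":15,"dz":125,"rx":0,"ry":0,"rz":0},{"dx":-30,"dy":45,"dz":125,"rx":0,"ry":0,"rz":0}]}}

```text
clock: 13.9
tcp_pos: [0.5991, 0.0482, 0.2045]
orientation: [2.267, 2.163, 0.012]
contact_force: [1.7, 1.0, 0.1]
grip_width: 0.08
gripper_force: 0.0
```

>>> {"fn": "send_rows", "kwargs": {"deltas": [{"dx":-20,"dy":33,"dz":0,"rx":0,"ry":0,"rz":0},{"dx":-40,"dy":67,"dz":0,"rx":0,"ry":0,"rz":0},{"dx":-60,"dy":100,"dz":0,"rx":0,"ry":0,"rz":0},{"dx":-80,"dy":134,"dz":0,"rx":0,"ry":0,"rz":0},{"dx":-100,"dy":168,"dz":0,"rx":0,"ry":0,"rz":0}]}}

```text
clock: 14.32
tcp_pos: [0.4938, 0.2218, 0.1994]
orientation: [2.266, 2.176, 0.002]
contact_force: [1.1, -0.1, 0.4]
grip_width: 0.08
gripper_force: 0.0
```

>>> {"fn": "send_rows", "kwargs": {"deltas": [{"dx":-20,"dy":34,"dz":0,"rx":0,"ry":0,"rz":0},{"dx":-40,"dy":67,"dz":0,"rx":0,"ry":0,"rz":0},{"dx":-60,"dy":100,"dz":0,"rx":0,"ry":0,"rz":0},{"dx":-67,"dy":116,"dz":-15,"rx":0,"ry":0,"rz":0},{"dx":-67,"dy":116,"dz":-30,"rx":0,"ry":0,"rz":0}]}}

```text
clock: 14.73
tcp_pos: [0.4254, 0.3428, 0.1695]
orientation: [-2.254, -2.185, -0.006]
contact_force: [0.6, 0.7, -0.3]
grip_width: 0.0801
gripper_force: 0.0
```

```bash
python3 -c "
from h import *
st();f=grab('wrist','w6');g=grab('top','t6')
for k,q,L in (('w',f,(('red',.08,(.43,.338)),)),('t',g,(('fl',.082,(.626,.0075)),('tee',.122,(.63,.107)),('coup',.102,(.622,-.0925))))):
 P=cloud(q)
 for n,z,c in L:
  m=(abs(P[...,2]-z)<.006)&(np.hypot(P[...,0]-c[0],P[...,1]-c[1])<.04)
  if m.sum()>20: print(k,n,m.sum(),cv2.minEnclosingCircle(P[m][:,:2].astype(np.float32)))
cv2.imwrite('pics/c6.png',np.hstack([cv2.resize(f['frame'],(480,300)),cv2.resize(g['frame'][130:230,225:325],(300,300))]))
"
```

```text
t 14.7333 tcp [425.4 342.8 169.5] closing deg -1.8 toolz [ 0.001  0.005 -1.   ] w 80.1 gf 0.0 F [ 0.6  0.7 -0.3] j [-1.13  0.37  0.42  1.96 -0.2   0.85 -0.63]
w red 2232 ((0.4285426735877991, 0.33784037828445435), 0.01810554787516594)
t fl 398 ((0.6255365014076233, 0.006247697863727808), 0.028348669409751892)
t tee 346 ((0.6292577981948853, 0.10896115005016327), 0.025429878383874893)
t coup 391 ((0.6233256459236145, -0.0933414176106453), 0.027754567563533783)
```

View pics/c6.png

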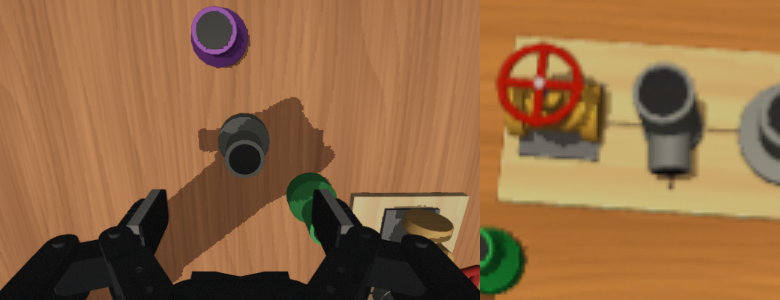

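The crop shows the grey reducer at (245,155), centred between the fingers and clear of purple (215,30) and green (312,190). The tee's branch lies along its cross stroke.

>>> {"fn": "send_rows", "kwargs": {"deltas": [{"dx":2,"dy":-3,"dz":-35,"rx":0,"ry":0,"rz":0},{"dx":2,"dy":-3,"dz":-70,"rx":0,"ry":0,"rz":0},{"dx":2,"dy":-3,"dz":-95,"rx":0,"ry":0,"rz":0},{"dx":2,"dy":-3,"dz":-109,"rx":0,"ry":0,"rz":0},{"dx":2,"dy":-3,"dz":-109,"rx":0,"ry":0,"rz":0}], "jaw": 66}}

```text
clock: 15.25
tcp_pos: [0.4294, 0.3314, 0.0576]
orientation: [2.266, 2.174, -0.007]
contact_force: [-0.5, -0.7, 0.2]
grip_width: 0.0662
gripper_force: 0.0
```

>>> {"fn": "send_rows", "kwargs": {"deltas": [{"dx":0,"dy":0,"dz":0,"rx":0,"ry":0,"rz":0},{"dx":0,"dy":0,"dz":0,"rx":0,"ry":0,"rz":0},{"dx":0,"dy":0,"dz":0,"rx":0,"ry":0,"rz":0},{"dx":0,"dy":0,"dz":0,"rx":0,"ry":0,"rz":0},{"dx":0,"dy":0,"dz":0,"rx":0,"ry":0,"rz":0}], "jaw": 25, "newtons": 30}}

```text
clock: 15.67
tcp_pos: [0.4311, 0.3342, 0.061]
orientation: [2.265, 2.177, 0.005]
contact_force: [-0.4, -1.4, 7.6]
grip_width: 0.0344
gripper_force: 31.9
```

```bash
python3 -c "
from h import *
st()"
```

```text
t 15.6667 tcp [431.1 334.2  61. ] closing deg -2.3 toolz [ 0.002  0.002 -1.   ] w 34.4 gf 31.9 F [-0.4 -1.4  7.6] j [-1.05  0.53  0.35  2.03 -0.3   0.63 -0.54]
```

>>> {"fn": "send_rows", "kwargs": {"deltas": [{"dx":0,"dy":0,"dz":20,"rx":0,"ry":0,"rz":0},{"dx":0,"dy":0,"dz":50,"rx":0,"ry":0,"rz":0},{"dx":0,"dy":0,"dz":90,"rx":0,"ry":0,"rz":0},{"dx":0,"dy":0,"dz":130,"rx":0,"ry":0,"rz":0},{"dx":0,"dy":0,"dz":150,"rx":0,"ry":0,"rz":0}]}}

```text
clock: 16.08
tcp_pos: [0.4315, 0.3345, 0.2144]
orientation: [-2.265, -2.176, -0.01]
contact_force: [0.5, 1.1, -1.0]
grip_width: 0.0346
gripper_force: 31.5
```

>>> {"fn": "send_rows", "kwargs": {"deltas": [{"dx":12,"dy":-20,"dz":0,"rx":0,"ry":0,"rz":0},{"dx":30,"dy":-50,"dz":0,"rx":0,"ry":0,"rz":0},{"dx":50,"dy":-84,"dz":0,"rx":0,"ry":0,"rz":0},{"dx":70,"dy":-118,"dz":0,"rx":0,"ry":0,"rz":0},{"dx":90,"dy":-152,"dz":0,"rx":0,"ry":0,"rz":0}]}}

```text
clock: 16.5
tcp_pos: [0.5203, 0.1803, 0.2102]
orientation: [-2.264, -2.178, -0.002]
contact_force: [1.3, -0.2, -0.9]
grip_width: 0.0346
gripper_force: 31.5
```

>>> {"fn": "send_rows", "kwargs": {"deltas": [{"dx":20,"dy":-34,"dz":0,"rx":0,"ry":0,"rz":0},{"dx":40,"dy":-68,"dz":0,"rx":0,"ry":0,"rz":0},{"dx":60,"dy":-102,"dz":0,"rx":0,"ry":0,"rz":0},{"dx":80,"dy":-136,"dz":0,"rx":0,"ry":0,"rz":0},{"dx":97,"dy":-165,"dz":0,"rx":0,"ry":0,"rz":0}]}}

```text
clock: 16.92
tcp_pos: [0.6178, 0.0138, 0.2102]
orientation: [2.266, 2.175, 0.001]
contact_force: [-0.2, 0.4, -1.0]
grip_width: 0.0344
gripper_force: 31.5
```

>>> {"fn": "send_rows", "kwargs": {"deltas": [{"dx":7,"dy":-14,"dz":-15,"rx":0,"ry":0,"rz":0},{"dx":7,"dy":-14,"dz":-35,"rx":0,"ry":0,"rz":0},{"dx":7,"dy":-14,"dz":-45,"rx":0,"ry":0,"rz":0},{"dx":7,"dy":-14,"dz":-45,"rx":0,"ry":0,"rz":0},{"dx":7,"dy":-14,"dz":-45,"rx":0,"ry":0,"rz":0}]}}

```text
clock: 17.33
tcp_pos: [0.6233, 0.0038, 0.1642]
orientation: [-2.262, -2.178, 0.001]
contact_force: [-0.2, -0.1, 0.2]
grip_width: 0.0346
gripper_force: 31.5
```

```bash
python3 -c "
from h import *
o=st();f=grab('wrist','w7');g=grab('scene','s7')
P=cloud(f); t=o['tcp_pos']
m=(abs(P[...,2]-(t[2]+.019))<.007)&(np.hypot(P[...,0]-t[0],P[...,1]-t[1]-.004)<.024)
print(m.sum(),cv2.minEnclosingCircle(P[m][:,:2].astype(np.float32)) if m.sum()>20 else '')
cv2.imwrite('pics/c7.png',np.hstack([cv2.resize(f['frame'],(480,300)),cv2.resize(g['frame'][140:260,270:390],(300,300))]))
"
```

```text
t 17.3333 tcp [623.3   3.8 164.2] closing deg -2.2 toolz [-0.001  0.001 -1.   ] w 34.6 gf 31.5 F [-0.2 -0.1  0.2] j [-0.48  0.52  0.52  1.78 -0.31  0.92  0.13]
8542 ((0.6233254671096802, 0.007985933683812618), 0.024030376225709915)
```

View pics/c7.png

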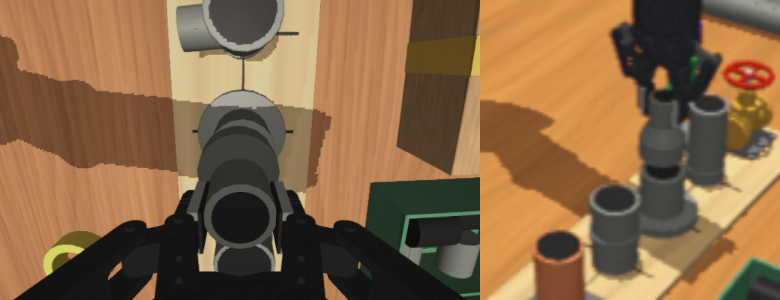

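The crop shows the reducer upright in the jaws, rim at (240,216), hovering over the flange neck. The scene half shows it above the flange at (662,165).

```bash
python3 -c "
from h import *
f=load('w7');print(onplane(f,[(320,288)],.183)); st()"
```

```text
[[0.62305093 0.008822   0.183     ]]
t 17.4333 tcp [624.3   3.7 165.4] closing deg -2.2 toolz [ 0.001  0.001 -1.   ] w 34.4 gf 31.5 F [ 0.5  0.1 -0.8] j [-0.48  0.52  0.52  1.78 -0.31  0.92  0.13]
```

>>> {"fn": "send_rows", "kwargs": {"deltas": [{"dx":1,"dy":-1,"dz":-10,"rx":0,"ry":0,"rz":0},{"dx":1,"dy":-1,"dz":-17,"rx":0,"ry":0,"rz":0},{"dx":1,"dy":-1,"dz":-20,"rx":0,"ry":0,"rz":0},{"dx":1,"dy":-1,"dz":-21,"rx":0,"ry":0,"rz":0},{"dx":1,"dy":-1,"dz":-21,"rx":0,"ry":0,"rz":0}]}}

```text
clock: 17.85
tcp_pos: [0.6246, 0.0017, 0.1431]
orientation: [-2.264, -2.177, 0.001]
contact_force: [-0.2, -0.4, -1.1]
grip_width: 0.0351
gripper_force: 30.4
```

>>> {"fn": "send_rows", "kwargs": {"deltas": [{"dx":0,"dy":0,"dz":-1,"rx":0,"ry":0,"rz":0},{"dx":0,"dy":0,"dz":-1.5,"rx":0,"ry":0,"rz":0},{"dx":0,"dy":0,"dz":-1.5,"rx":0,"ry":0,"rz":0}]}}

```text
clock: 18.1
tcp_pos: [0.6251, 0.0016, 0.1429]
orientation: [2.265, 2.177, 0.001]
contact_force: [-4.1, 0.4, 10.1]
grip_width: 0.0348
gripper_force: 31.1
```

>>> {"fn": "send_rows", "kwargs": {"deltas": [{"dx":0,"dy":0,"dz":1,"rx":0,"ry":0,"rz":0},{"dx":0,"dy":0,"dz":1,"rx":0,"ry":0,"rz":0},{"dx":0,"dy":0,"dz":1,"rx":0,"ry":0,"rz":0},{"dx":0,"dy":0,"dz":1,"rx":0,"ry":0,"rz":0},{"dx":0,"dy":0,"dz":15,"rx":0,"ry":0,"rz":0}], "jaw": 70}}

```text
clock: 18.52
tcp_pos: [0.623, 0.0019, 0.1543]
orientation: [-2.262, -2.175, 0.006]
contact_force: [0.4, 0.9, -1.3]
grip_width: 0.0703
gripper_force: 0.0
```

>>> {"fn": "send_rows", "kwargs": {"deltas": [{"dx":0,"dy":0,"dz":30,"rx":0,"ry":0,"rz":0},{"dx":0,"dy":0,"dz":65,"rx":0,"ry":0,"rz":0},{"dx":0,"dy":0,"dz":95,"rx":0,"ry":0,"rz":0},{"dx":-30,"dy":20,"dz":105,"rx":0,"ry":0,"rz":0},{"dx":-60,"dy":45,"dz":105,"rx":0,"ry":0,"rz":0}]}}

```text
clock: 18.93
tcp_pos: [0.567, 0.0443, 0.265]
orientation: [2.267, 2.168, 0.007]
contact_force: [0.8, 1.7, -0.6]
grip_width: 0.0701
gripper_force: 0.0
```

>>> {"fn": "send_rows", "kwargs": {"deltas": [{"dx":-20,"dy":34,"dz":0,"rx":0,"ry":0,"rz":0},{"dx":-40,"dy":68,"dz":0,"rx":0,"ry":0,"rz":0},{"dx":-60,"dy":102,"dz":0,"rx":0,"ry":0,"rz":0},{"dx":-80,"dy":136,"dz":0,"rx":0,"ry":0,"rz":0},{"dx":-97,"dy":165,"dz":0,"rx":0,"ry":0,"rz":0}]}}

```text
clock: 19.35
tcp_pos: [0.466, 0.2139, 0.2618]
orientation: [-2.263, -2.178, -0.001]
contact_force: [0.8, 0.6, 0.6]
grip_width: 0.0699
gripper_force: 0.0
```

>>> {"fn": "send_rows", "kwargs": {"deltas": [{"dx":-20,"dy":34,"dz":0,"rx":0,"ry":0,"rz":0},{"dx":-40,"dy":68,"dz":0,"rx":0,"ry":0,"rz":0},{"dx":-60,"dy":102,"dz":0,"rx":0,"ry":0,"rz":0},{"dx":-60,"dy":102,"dz":0,"rx":0,"ry":0,"rz":0},{"dx":-60,"dy":102,"dz":0,"rx":0,"ry":0,"rz":0}]}}

```text
clock: 19.77
tcp_pos: [0.4063, 0.3159, 0.2615]
orientation: [-2.259, -2.183, 0.0]
contact_force: [0.6, -0.6, -0.2]
grip_width: 0.0698
gripper_force: 0.0
```

```bash
python3 -c "
from h import *
st();g=grab('top','t8');s=grab('scene','s8');P=cloud(g)
for n,z,c in (('red',.162,(.625,.0065)),('flcollar',.026,(.626,.0075)),('tee',.122,(.63,.107)),('coup',.102,(.622,-.0925))):
  m=(abs(P[...,2]-z)<.006)&(np.hypot(P[...,0]-c[0],P[...,1]-c[1])<.055)
  print(n,m.sum(),P[m][:,2].mean(),cv2.minEnclosingCircle(P[m][:,:2].astype(np.float32)))
cv2.imwrite('pics/c8.png',np.hstack([cv2.resize(g['frame'][130:230,225:435],(480,229)),cv2.resize(s['frame'][140:260,270:405],(258,229))]))
"
```

```text
t 19.7667 tcp [406.3 315.9 261.5] closing deg -1.9 toolz [-0. -0. -1.] w 69.8 gf 0.0 F [ 0.6 -0.6 -0.2] j [-1.14  0.2   0.41  1.93 -0.09  1.03 -0.72]
red 196 0.16215055212954185 ((0.6238524913787842, 0.004319426603615284), 0.01819705404341221)
flcollar 440 0.025893466261653106 ((0.6249653697013855, 0.006360214203596115), 0.04618281126022339)
tee 345 0.12213908324302966 ((0.6293450593948364, 0.10936702787876129), 0.025197340175509453)
coup 390 0.10219708374012067 ((0.6227449178695679, -0.09316282719373703), 0.027732569724321365)
```

View pics/c8.png

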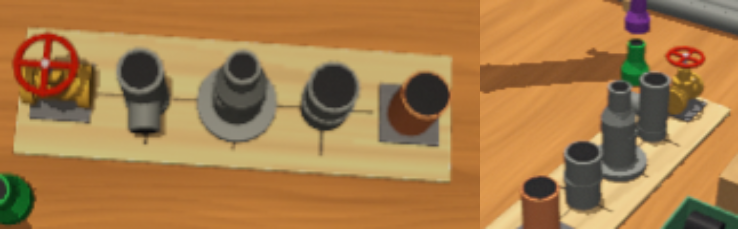

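The picture shows the tee (143,85), the flange with the reducer on top (240,90) and the coupling (328,95), all upright on their crosses. Heights match (162, 26, 122 and 102 mm), and the reducer is about 2.3 mm off the flange's axis. Handing in.

```bash
python3 -c "
from bench import r
print(r.hand_in())"
```

```text
the job is handed in; nothing more can be done
None
```

The job is handed in, with no verdict returned: in the last pictures the tee, flange adaptor and coupling stand upright within about 3 mm of their crosses, the reducer sits about 2 mm off the flange's axis, and the gripper is open and clear.

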